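Pin the wheel on its axle

TASK

Fasten the wheel on its axle: slide it back along the axle until it is fully home against the shoulder collar, then take the hitch pin with the wire loop from the wooden block and push it all the way down through the cross hole, its loop pointing out past the axle's end. Swing the loop down over the axle's end until it snaps shut underneath, and let go; leave the plain pin standing in the block.

Things in the scene. Friction and masses are not known exactly. Their poses are not given: they have to be found in the camera images.
- axle_stand: Pale wooden stand, base 115 x 130 x 18 mm, holding a round steel axle, 26 mm thick, level at 105 mm above the bench. Origin: on the bench under the axle's axis. Own -x axis runs along the axle to its free end at x = -101.5 mm; a 44 mm wide shoulder collar sits at x = -15 to -3, the base and uprights at x = -5 to 110; all centred on y = 0. Fixed to the bench.
- cross_hole (a point): Upper mouth of the vertical 14 mm hole right through the axle, 18 mm from its free end; the point is on the axle's top line, 118 mm above the bench. Axes as axle_stand. A wheel standing out covers it.
- axle_end (a point): Centre of the axle's free end face, 105 mm above the bench. Axes as axle_stand.
- hub_face (a point): Centre of the wheel hub's outer end face, on the axle's axis. Wooden wheel with black tyre, 110 mm across. The hub, 47 mm across, reaches 16 mm back from this face, then flares to 60 mm; 21 mm behind this face begins the disc's front, which slopes back 3 mm to a 102 mm edge; the tyre's front lies 28 mm behind this face. Axes as axle_stand.
- wheel_bush (a joint): How far the wheel stands out along the axle, m: 0 = fully home against the shoulder collar (hub face then 17 mm behind the cross hole's centre), 0.032 = farthest out. Starts 0.017 to 0.028 out, hub over the cross hole. Slides stiffly (about 3 N), stays where left; the wheel also spins freely.
- pin_block: Wooden block 70 x 150 x 60 mm (x, y, z) fixed to the bench, two 14 mm holes bored down through its top at y = -38 and +38 mm. Origin: centre of its underside, z up. The hitch pin stands in one hole, a plain pin in the other; which is where differs. Fixed near it: a toy rack 460 mm tall at world x 0.57 to 0.67, y -0.47 to -0.19 m; a pencil sharpener 76 mm tall at x 0.41, y 0.05.
- hitch_pin: Upright steel pin. Origin: on its axis, at the underside of its collar (26 mm wide, 14 high). Shank below: 12 mm thick, 46 mm long, last 10 mm tapered to 6. Grip above, z = 13 to 39 mm: dark rounded block, 26 mm along x, 20 along y. Wire loop hinged in the collar at z = 7 mm about the y axis, open towards the pin's own +x, which must point out past the axle's free end. 0.15 kg.
- loop (a joint): Angle of the pin's wire loop, rad: 0 = open, out to the pin's +x and 0.35 rad above level; grows as its end swings down; 1.66 = shut, hanging along the shank with its end bar under the axle. Stays where it is left. Its springy wire must stretch about 2 mm (7 N along it; press down about 10 N) to get past the axle's lower front edge, near 1.45; past it and released, it snaps in under the axle.
- loop_bar (a point): Middle of the loop's straight end bar, 37 mm from the hinge. The loop is bright 6 mm round wire, 58 mm wide overall (46 mm inside, so that it passes round the axle).
- plain_pin: Plain headed pin without a loop, standing in the other hole of the block; head 26 mm wide and 9 mm high, shank 12 x 46 mm. Origin: underside of its head. Not needed.

How it is judged:
On the way, in this order (a step that is already met when the one before it is completed fails the run):
1. the wheel is home against the shoulder collar (within 4 mm) (value of joint wheel_bush below 0.004 m), for 0.2 s.
2. the hitch pin is down in the cross hole, its collar within 5 mm of the axle, its loop still open (horizontal distance between hitch_pin and cross_hole below 0.006 m and z of hitch_pin in the frame of cross_hole below 0.005 m and value of joint loop below 0.8 rad), for 0.1 s.
3. the loop has snapped shut under the axle (value of joint loop above 1.56 rad), for 0.2 s.
At the end, for the whole second after the job is handed in: The wheel is within 4 mm of its home, the hitch pin stands upright (within 0.2 rad) in the cross hole with its collar within 5 mm of the axle, its loop is shut (joint over 1.56 of 1.66) with its end bar under the axle, the plain pin still stands in the block, and everything is released and at rest (value of joint wheel_bush below 0.004 m and horizontal distance between hitch_pin and cross_hole below 0.006 m and z of hitch_pin in the frame of cross_hole below 0.005 m and angle between each of hitch_pin, plain_pin's own z axis and vertical below 0.2 rad and value of joint loop above 1.56 rad and z of loop_bar in the frame of cross_hole below -0.026 m and horizontal distance between plain_pin and pin_block below 0.045 m and height (world z) of plain_pin below 0.07 m and linear speed of hitch_pin below 0.02 m/s); the robot touches nothing.
It fails at once if the plain pin is pulled out of the block (height (world z) of plain_pin above 0.09 m).
It also fails if it takes over 61 s, if anything falls off the work surface, if the arm or the gripper's body presses on something with over 40 N, if the wrist force passes 120 N, or if a joint passes its speed limit or range.

ROBOT

A 6-joint arm with a two-finger parallel gripper is mounted at the origin on a cart in front of the work surface, level with it; the furniture and walls round the work are solid. World frame = base frame: x ahead of the robot, y to its left, z up, the work surface at z = 0. Lengths are in m, angles in rad, forces in N, time in s.
With the tool pointing down it reaches from about 0.225 to 0.875 m from the base axis. Payload 3.4 kg.
Tool frame: the origin (TCP) lies at the very end of the fingers, on their centre line; the grasp point (between the pads) lies 19 mm behind it; z points along the fingers, y is the line along which they close (so a half turn about z gives the same grasp; the last joint's range is limited). The gripper opens to 85 mm and grips with 20 to 120 N. Pads are 22 mm wide; open, the fingers measure 114 mm over their backs; the gripper's body (76 mm by 85 mm) begins 54 mm behind the grasp point. The pads swing forward as they close: fully open they stand 13 mm farther back than shut.
Start: joints at [1.206, 0.276, 1.505, -0, 1.361, -0.121], TCP at [0.139, 0.558, 0.231] pointing down, gripper open.
Joint ranges: [-2.89, 2.89], [-0.75, 2.08], [0.22, 2.7], [-1.18, 4.32], [0.11, 2.71], [-2.7, 2.7]. Speed limits (rad/s): [2.57, 2.57, 3.14, 3.14, 3.14, 3.14].

INTERFACE

Orientations are given as a unit quaternion [w, x, y, z].
In Python, from rig import manip, get_image, camera_info gives the robot as it stands. The module is installed in compiled form; this text tells all that it offers.
- The arm moves only by the shell command python3 -m crank 'ROWS' [FORCE]. ROWS is a JSON object of lists of equal length, an entry for each row: "translation": the shift along the tool's x, y, z in mm, a list of three; "roll": the turn about the tool's z in rad; "fingers": the opening, from 0 (shut) to 1 (fully open). A call has 1 to 8 rows; each row shifts and turns the commanded pose from where the row before left it, along the tool's axes as they then stand; what a row does not reach is not made up. A row lasts 1/10 s, in which the tool goes at most 50 mm and 8.59 degrees, less where a joint would pass 70% of its speed; a pose out of reach is approached as far as the arm can. A call is refused whole if a number of a shift passes 50 or a number of a turn 0.15, either way. A call with a gripper value outside its range is refused whole. The fingers move at their own pace and stop on an object; FORCE is the grip in N (left out, the last holds). Time passes only in rows, so rows that do not move let the fingers close. It gives the time, the measured TCP pose, the force, the opening and the grip force at its end, in the units of the state.
- manip.get_state(): the state, without advancing time (a new reading comes with each control period).
- get_image(name): name is "scene" or "side" or "wrist"; returns the picture (420x560x3 uint8, blue, green, red); there is no depth.
- camera_info(name): a dict with "mtx" (3x3 intrinsics, pixels), "D" ([k1, k2, p1, p2, k3] as OpenCV has them; the pictures are not rectified), "rvec" (rotation vector, rad) and "tvec" (3), from world to camera coordinates, as OpenCV has them. Camera axes: x right, y down, z forward; pixel columns grow to the right and rows downward; lengths in m; the calibration is good to about 2 mm. A picture is of the moment at which its call begins: read the wrist's pose just before it. camera_info takes no time and is no camera call; for the wrist camera it gives the pose at the moment of the call.
- manip.sign_off(): hands the job in; it is judged then, once.
The state is a dict: "clock": time; "qpos": joint angles; "qd": joint speeds; "effort": joint torques, N m; "position": TCP position; "ee_rot": TCP orientation; "contact_force": force on the tool from outside, world axes, zero at the start; "moment": the same for the moment, N m; "width": finger opening in m; "gripper_force": force on a finger pad.
Only numpy, scipy, OpenCV 4.12 (cv2) and the standard library are available. Lean on these libraries where they do the work, as an engineer would, in place of code of your own. Each camera call takes 0.05 s, during which the arm holds its last target. There are 200 camera calls.

## Working session

There is one attempt and no reset: what is moved stays moved. The work goes in short steps, Python scripts to look and compute and a shell command to move; the robot and the scene stay as the last step left them, time stands still between calls to the robot, and variables do not carry over. Pictures are saved under pics/ and viewed, at most 10 in all, crops included, and the job is handed in when it is done.

```bash
mkdir -p pics; cat > h.py <<'E'
import numpy as np, cv2
from rig import manip, get_image, camera_info
from scipy.spatial.transform import Rotation as R
def ray(c,uv):
    p=cv2.undistortPoints(np.array([[uv]],float),np.array(c['mtx'],float),np.array(c['D'],float))[0,0]
    M=cv2.Rodrigues(np.array(c['rvec'],float))[0]; t=np.array(c['tvec'],float).ravel()
    d=M.T@np.array([p[0],p[1],1.]); return -M.T@t, d/np.linalg.norm(d)
def onz(c,uv,z):
    o,d=ray(c,uv); return o+d*(z-o[2])/d[2]
def tri(a,b):
    (o,d),(p,e)=a,b
    s=np.linalg.lstsq(np.c_[d,-e],p-o,rcond=None)[0]
    x,y=o+s[0]*d,p+s[1]*e; return (x+y)/2,np.linalg.norm(x-y)
def proj(c,P):
    return cv2.projectPoints(np.atleast_2d(np.array(P,float)),np.array(c['rvec'],float),np.array(c['tvec'],float),np.array(c['mtx'],float),np.array(c['D'],float))[0][:,0]
E
python3 - <<'E'
from h import *
s=manip.get_state(); print(s['position'],s['ee_rot'],s['width'],s['clock'])
for n in('scene','side','wrist'):
    c=camera_info(n); o,d=ray(c,(280,210)); print(n,o,d); cv2.imwrite(f'pics/{n}0.png',get_image(n))
E
```

```text
[0.13862237 0.55750179 0.23044325] [-2.18781460e-04  1.21609547e-01  9.92577593e-01 -8.89443251e-04] 0.08563724265265575 0.0
scene [0.71955967 0.49978975 0.98897055] [-0.18971221 -0.48183043 -0.85548157]
side [ 0.502364   -0.78466423  0.43475039] [ 0.00428669  0.92758427 -0.37358942]
wrist [0.05915129 0.57718089 0.373304  ] [ 0.31311838 -0.07764671 -0.94653466]
```

View pics/scene0.png

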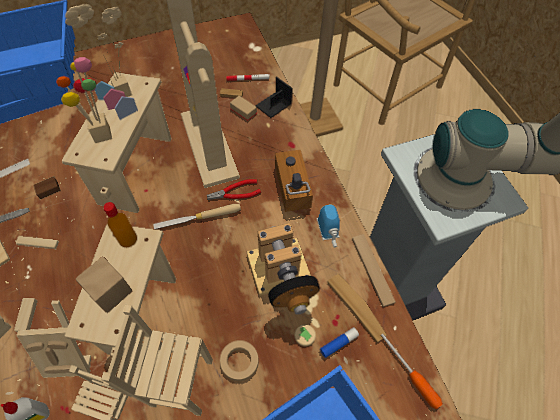

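View pics/side0.png

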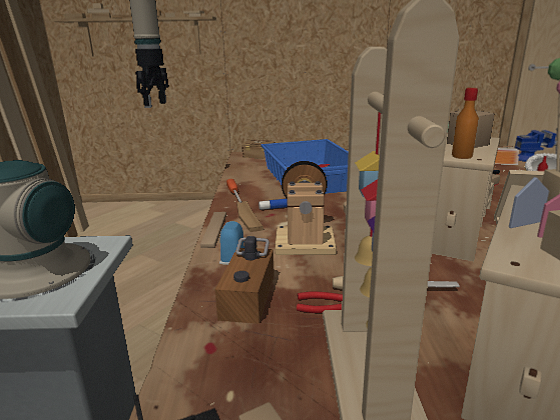

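Scene: block around (293,180) with the loop pin at its near end (297,187) and the plain pin at (290,160). The axle stand is at (280,255), with the wheel at (294,293) facing +y. I'll zoom in for pixel measurements.

```bash
python3 - <<'E'
from h import *
a=cv2.imread('pics/scene0.png')[140:330,235:365]; b=cv2.imread('pics/side0.png')[150:340,205:345]
a=cv2.resize(a,None,fx=3,fy=3,interpolation=cv2.INTER_CUBIC); b=cv2.resize(b,None,fx=2.9,fy=3,interpolation=cv2.INTER_CUBIC)
cv2.imwrite('pics/c1.png',np.hstack([a,b])[:, :800])
c=camera_info('scene')
for uv,z in[((297,187),.09),((290,160),.069),((276,155),.06),((303,150),.06),((313,207),.06),((283,212),.06),((290,270),.105),((294,293),.105)]: print(uv,onz(c,uv,z))
E
```

```text
(297, 187) [ 0.45829281 -0.0548828   0.09      ]
(290, 160) [ 0.43881313 -0.153632    0.069     ]
(276, 155) [ 0.46542541 -0.18795773  0.06      ]
(303, 150) [ 0.39110795 -0.18028937  0.06      ]
(313, 207) [ 0.43360991 -0.00465832  0.06      ]
(283, 212) [ 0.50855661 -0.01561957  0.06      ]
(290, 270) [0.55463947 0.1517058  0.105     ]
(294, 293) [0.56507219 0.20367024 0.105     ]
```

View pics/c1.png

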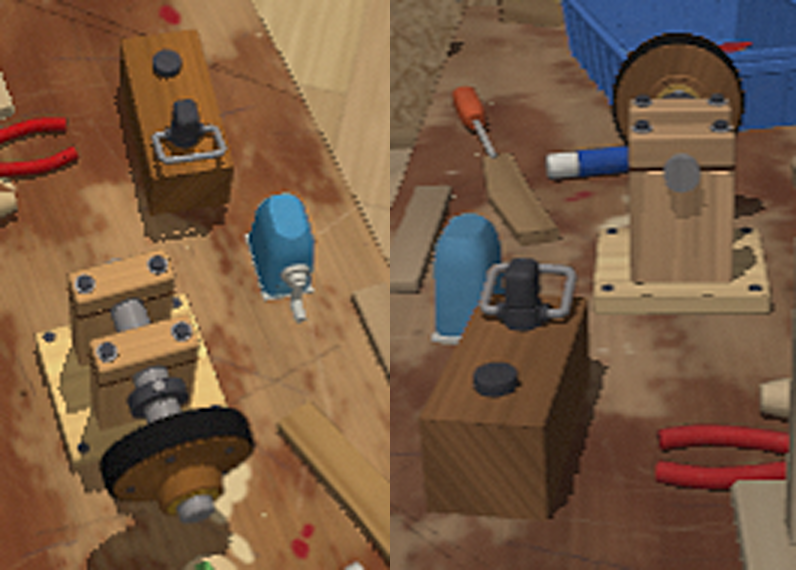

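View pics/wrist0.png

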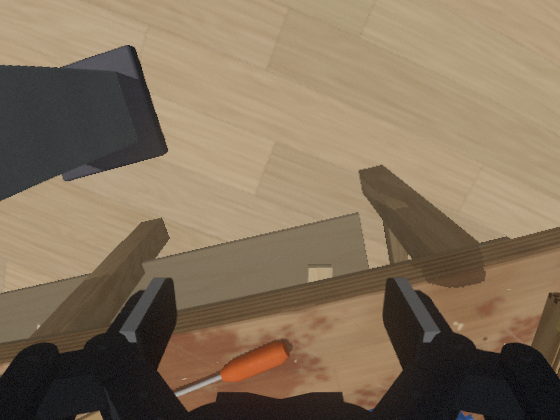

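Crops: hitch pin grip top at scene (297,174) and side (250,238); plain head at scene (290.7,161) and side (241,276). The loop points towards the stand. The axle's free end is at scene (300.7,309). Next I'll triangulate these and the stand's bolts.

```bash
python3 - <<'E'
from h import *
A=lambda u,v:(u/3+235,v/3+140)
B=lambda u,v:((u-390)/2.9+205,v/3+150)
cs,cd=camera_info('scene'),camera_info('side')
T={}
for n,a,b in[('griptop',(186,103),(522,263)),('plain',(167,60),(495,375)),('loopL',(157,156),(485,313)),('loopcornfar_-x',(221,150),(487,268)),('loopcorn+x',(158,158),(573,270)),
 ('f1',(108,352),(718,100)),('f2',(182,330),(642,102)),('r1',(86,284),(722,126)),('r2',(158,264),(642,126)),('base+x-y',(176,302),(748,231)),('blk+x+y top',(152,178),(586,302)),('blkx-y',(122,40),(547,430)),('blk-x-y',(196,32),(422,420))]:
    p,e=tri(ray(cs,A(*a)),ray(cd,B(*b))); T[n]=p; print(n,p.round(4),round(e,4))
f=(T['f1']+T['f2'])/2; r=(T['r1']+T['r2'])/2; print('axisdir',f-r, 'across',T['f1']-T['f2'],T['r1']-T['r2'])
print('end',onz(cs,A(199,508),.105), 'collar', onz(cs,A(158,385),.125),'axle mid top',onz(cs,A(130,312),.118),'hubface',onz(cs,A(192,497),.105))
E
```

```text
griptop [ 0.4499 -0.0833  0.1008] 0.0041
plain [ 0.4374 -0.1548  0.0663] 0.0021
loopL [ 0.4507 -0.073   0.0556] 0.0507
loopcornfar_-x [ 0.4283 -0.0446  0.0782] 0.0045
loopcorn+x [ 0.4828 -0.0529  0.08  ] 0.0008
f1 [0.5895 0.1211 0.1314] 0.0039
f2 [0.5328 0.1222 0.1307] 0.0023
r1 [0.5869 0.0643 0.1315] 0.0043
r2 [0.5306 0.0665 0.132 ] 0.0025
base+x-y [0.561  0.062  0.0625] 0.0968
blk+x+y top [ 0.4894 -0.0502  0.0563] 0.0014
blkx-y [ 0.4664 -0.1959  0.0566] 0.0058
blk-x-y [ 0.3984 -0.1831  0.0562] 0.0019
axisdir [ 0.00241128  0.05630431 -0.00065289] across [ 0.05673217 -0.00111381  0.00062974] [ 0.05627445 -0.00220126 -0.00050794]
end [0.56340794 0.24210188 0.105     ] collar [0.56169427 0.1543543  0.125     ] axle mid top [0.55958963 0.09027747 0.118     ] hubface [0.56511949 0.23311167 0.105     ]
```

Heights and sizes agree (grip top 0.101, block about 0.057, end bars 55 mm). The axle direction is about (0.03,1) with its end at (0.563,0.242). The pin is at (0.450,-0.083) with its loop along (0.15,0.99). I'll turn the tool so its x axis lies along the axle, camera on the free side.

```bash
cat >> h.py <<'E'
def go(xyz,deg):
    s=manip.get_state(); q=s['ee_rot']; M=R.from_quat([q[1],q[2],q[3],q[0]]).as_matrix()
    yaw=np.degrees(np.arctan2(M[1,0],M[0,0]))
    r=-np.radians((deg-yaw+180)%360-180)
    print('now',s['position'].round(4) if hasattr(s['position'],'round') else s['position'],'yaw',round(yaw,2),'roll needed',round(r,3),'tool shift mm',(1e3*M.T@(np.array(xyz)-s['position'])).round(1),'tilt',M[:,2].round(3))
E
python3 -m crank '{"translation":[[0,0,0],[0,0,0],[0,0,0],[0,0,0],[0,0,0],[0,0,0],[0,0,0],[0,0,0]],"roll":[0.15,0.15,0.15,0.15,0.15,0.15,0.15,0.15],"fingers":[1,1,1,1,1,1,1,1]}' 30
python3 -m crank '{"translation":[[0,0,0],[0,0,0],[0,0,0]],"roll":[0.15,0.0,0],"fingers":[1,1,1]}'
python3 -c "
from h import *
go([.566,.31,.26],88.3); print(manip.get_state()['qpos'])"
```

```text
clock: 0.95
position: [0.1387, 0.5578, 0.2309]
ee_rot: [0.0, 0.663, 0.749, -0.0]
contact_force: [0.3, -0.6, -0.5]
width: 0.0857
gripper_force: 0.0
clock: 1.25
position: [0.1388, 0.5579, 0.2311]
ee_rot: [0.0, 0.714, 0.7, -0.0]
contact_force: [0.3, 0.5, 0.5]
width: 0.0851
gripper_force: 0.0
now [0.1388 0.5579 0.2311] yaw 88.86 roll needed 0.01 tool shift mm [-239.3  432.1  -28.9] tilt [-0. -0. -1.]
[ 1.20596968e+00  2.76084455e-01  1.50523747e+00 -2.19527053e-05
  1.36067293e+00  1.22589030e+00]
```

```bash
python3 -m crank '{"translation":[[-24,48,-3],[-24,48,-3],[-24,48,-3],[-24,48,-3],[-24,48,-3],[-24,48,-3],[-24,48,-3],[-24,48,-3]],"roll":[0.01,0,0,0,0,0,0,0],"fingers":[1,1,1,1,1,1,1,1]}'
python3 -m crank '{"translation":[[-24,48,-3],[0,0,0],[0,0,0]],"roll":[0,0,0],"fingers":[0.5,0.5,0.5]}'
python3 - <<'E'
from h import *
go([.566,.31,.26],88.3); c=camera_info('wrist'); im=get_image('wrist'); cv2.imwrite('pics/w1.png',im)
np.save('w1.npy',c,allow_pickle=True)
E
```

```text
clock: 2.05
position: [0.4918, 0.3669, 0.2538]
ee_rot: [-0.0, 0.718, 0.696, 0.0]
contact_force: [0.3, 0.6, 0.3]
width: 0.0853
gripper_force: 0.0
clock: 2.35
position: [0.5348, 0.3435, 0.2558]
ee_rot: [-0.001, 0.719, 0.695, -0.001]
contact_force: [-0.8, 0.7, -0.8]
width: 0.0443
gripper_force: 0.0
now [0.5348 0.3435 0.2558] yaw 88.07 roll needed -0.004 tool shift mm [-32.5  32.3  -4.3] tilt [-0.001  0.    -1.   ]
```

View pics/w1.png

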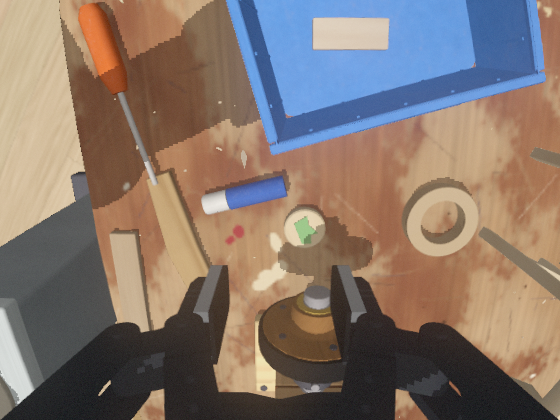

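Wrist: axle end at about (317,292), hub below it at (315,312), wheel at about (320,335). I'll move closer and take a second view.

```bash
python3 -m crank '{"translation":[[-12,15,32],[-12,15,32],[0,0,0],[0,0,0]],"roll":[0,0,0,0],"fingers":[0.5,0.5,0.5,0.5]}'
python3 - <<'E'
from h import *
go([.566,.31,.19],88.3); c=camera_info('wrist'); im=get_image('wrist'); cv2.imwrite('pics/w2.png',im)
np.save('w2.npy',c,allow_pickle=True)
c1=np.load('w1.npy',allow_pickle=True).item()
P=proj(c,[[.5635,.242,.105]])[0]; P1=proj(c1,[[.5635,.242,.105]])[0]; print(P1,P)
o=[]
for i,p in((cv2.imread('pics/w1.png'),P1),(im,P)):
    x,y=int(p[0])-45,min(int(p[1])-45,330); print(x,y); o.append(cv2.resize(i[y:y+90,x:x+90],(400,400),interpolation=cv2.INTER_CUBIC))
cv2.imwrite('pics/c2.png',np.hstack(o))
E
```

```text
clock: 2.8
position: [0.5617, 0.3204, 0.1924]
ee_rot: [-0.001, 0.718, 0.696, -0.001]
contact_force: [-1.0, -0.4, 0.6]
width: 0.0425
gripper_force: 0.0
now [0.5617 0.3204 0.1924] yaw 88.2 roll needed -0.002 tool shift mm [-10.3   4.7   2.4] tilt [-0.002  0.    -1.   ]
[315.09520471 294.26694711] [285.96641911 314.38053689]
270 249
240 269
```

View pics/c2.png

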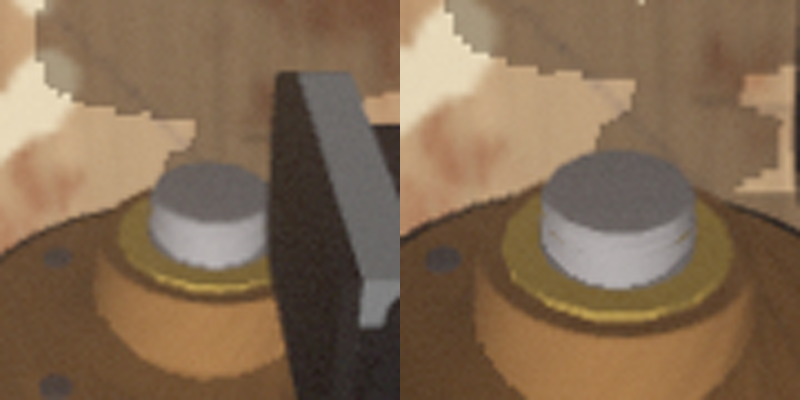

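```bash
python3 - <<'E'
from h import *
c1,c2=[np.load(f'w{i}.npy',allow_pickle=True).item() for i in(1,2)]
cs=camera_info('scene')
a,b=(317.0,292.4),(289.05,312.4); s=(235+199/3,140+508/3)
print(tri(ray(c1,a),ray(c2,b)), tri(ray(cs,s),ray(c2,b)))
print('at z .105',onz(c1,a,.105),onz(c2,b,.105),onz(cs,s,.105))
# width check
l,r=onz(c2,(240+141/4.444,312.4),.105),onz(c2,(240+294/4.444,312.4),.105);print('dia',r-l)
# hub ring side extremes (widest) -> right of brass ring
l,r=onz(c2,(240+102/4.444,269+250/4.444),.105),onz(c2,(240+332/4.444,269+250/4.444),.105);print('ring',l,r)
go([.565,.282,.093],88.3)
E
```

```text
(array([0.56569219, 0.24168083, 0.10176514]), np.float64(0.0004845497877942612)) (array([0.56462075, 0.24269684, 0.10477756]), np.float64(0.002720208076948096))
at z .105 [0.56524163 0.24391235 0.105     ] [0.56580325 0.24365564 0.105     ] [0.56340794 0.24210188 0.105     ]
dia [ 2.52479463e-02 -7.94200638e-04 -5.55111512e-17]
ring [0.54612079 0.23285021 0.105     ] [0.58468308 0.23163212 0.105     ]
now [0.5624 0.3209 0.1938] yaw 88.21 roll needed -0.002 tool shift mm [-39.    3.8 100.7] tilt [ 0.001  0.001 -1.   ]
```

The axle end is at (0.565,0.243,0.105), with two views agreeing to about 2 mm and the diameter coming out at 25 mm. Hub face is at y≈0.232, so home would be y≈0.208. Next I'll lower the fingers astride the axle and push the hub face.

```bash
python3 -m crank '{"translation":[[-20,2,34],[-25,2,34],[0,0,33],[0,0,0]],"roll":[0,0,0,0],"fingers":[0.42,0.42,0.42,0.42]}'
python3 -c "
from h import *
go([.5645,.217,.093],88.2)"
```

```text
clock: 3.25
position: [0.5627, 0.2741, 0.0893]
ee_rot: [-0.002, 0.718, 0.696, -0.003]
contact_force: [-0.1, 0.4, -0.0]
width: 0.0361
gripper_force: 0.0
now [0.5627 0.2741 0.0893] yaw 88.14 roll needed -0.001 tool shift mm [-57.1   3.6  -3.6] tilt [-0.006 -0.001 -1.   ]
```

```bash
python3 -m crank '{"translation":[[-10,3,-4],[-10,0,0],[-6,0,0],[-6,0,0],[-6,0,0],[-6,0,0],[-6,0,0],[0,0,0]],"roll":[0,0,0,0,0,0,0,0],"fingers":[0.42,0.42,0.42,0.42,0.42,0.42,0.42,0.42]}'
python3 -c "
from h import *
go([.5645,.217,.093],88.2)"
```

```text
clock: 4.05
position: [0.567, 0.223, 0.0953]
ee_rot: [0.0, 0.719, 0.695, -0.001]
contact_force: [-0.0, 0.0, -0.3]
width: 0.0357
gripper_force: 0.1
now [0.567  0.223  0.0953] yaw 88.09 roll needed -0.002 tool shift mm [-6.1 -2.3  2.3] tilt [-0.    -0.001 -1.   ]
```

```bash
python3 -m crank '{"translation":[[-3,-2,0],[-3,0,0],[0,0,0]],"roll":[0,0,0],"fingers":[0.42,0.42,0.42]}'
python3 -m crank '{"translation":[[-3,0,0],[0,0,0]],"roll":[0,0],"fingers":[0.42,0.42]}'
python3 - <<'E'
from h import *
cv2.imwrite('pics/w3.png',get_image('wrist')); im=get_image('scene'); cv2.imwrite('pics/s3.png',im)
E
```

```text
clock: 4.35
position: [0.5661, 0.2216, 0.0953]
ee_rot: [-0.002, 0.719, 0.695, 0.003]
contact_force: [1.6, 10.1, -2.5]
width: 0.0358
gripper_force: 5.1
clock: 4.55
position: [0.5661, 0.2214, 0.0954]
ee_rot: [-0.003, 0.72, 0.694, 0.005]
contact_force: [2.3, 15.7, -2.6]
width: 0.0359
gripper_force: 8.4
```

```bash
python3 -m crank '{"translation":[[-2,0,0],[0,0,0],[0,0,0],[8,0,0],[30,0,0],[30,0,-30],[0,0,-30],[0,0,0]],"roll":[0,0,0,0,0,0,0,0],"fingers":[0.42,0.42,0.42,0.42,0.42,0.42,0.8,0.8]}'
python3 - <<'E'
from h import *
s=manip.get_state();print(s['position'],s['contact_force'])
c=camera_info('wrist'); im=get_image('wrist'); np.save('w4.npy',c,allow_pickle=True); cv2.imwrite('pics/w4.png',im)
p=proj(c,[[.565,.225,.118]])[0];x,y=int(p[0])-60,min(int(p[1])-50,300);print(p,x,y)
cv2.imwrite('pics/c4.png',cv2.resize(im[y:y+120,x:x+120],(600,600),interpolation=cv2.INTER_CUBIC))
E
```

```text
clock: 5.45
position: [0.5689, 0.2822, 0.159]
ee_rot: [0.002, 0.718, 0.696, 0.002]
contact_force: [1.0, 0.1, 0.1]
width: 0.0638
gripper_force: 0.0
[0.5688586  0.28223933 0.15900274] [1.00098889 0.06336949 0.09081106]
[276.0760314  330.10444464] 216 280
```

View pics/c4.png

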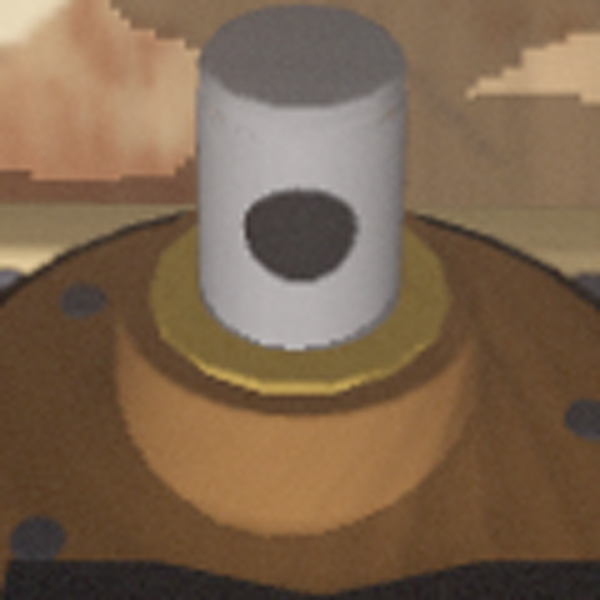

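The hole shows clear of the hub (crop (300,235), i.e. image (276,327)), and the end-to-hole and hole-to-hub spacings match the wheel being home. I'll take a second, higher view to triangulate the hole.

```bash
python3 -m crank '{"translation":[[0,0,-35],[-15,0,-35],[-15,0,0],[0,0,0],[0,0,0]],"roll":[0,0,0,0,0],"fingers":[1,1,1,1,1]}'
python3 - <<'E'
from h import *
def hole(im,c):
    p=proj(c,[[.565,.225,.118]])[0]
    g=cv2.cvtColor(im,cv2.COLOR_BGR2GRAY); m=((g<100)*255).astype(np.uint8)
    n,l,s,ct=cv2.connectedComponentsWithStats(m)
    k=[i for i in range(1,n) if 40<s[i,4]<800 and np.hypot(*(ct[i]-p))<16]
    print(p,[(ct[i].round(1),s[i]) for i in k]); return ct[k[0]] if k else p
c4=np.load('w4.npy',allow_pickle=True).item(); a=hole(cv2.imread('pics/w4.png'),c4)
c=camera_info('wrist'); im=get_image('wrist'); cv2.imwrite('pics/w5.png',im); b=hole(im,c)
print(tri(ray(c4,a),ray(c,b)),onz(c4,a,.118),onz(c,b,.118))
cs=camera_info('scene'); im=get_image('scene'); d=hole(im,cs); print(onz(cs,d,.118))
go([.450,-.05,.22],81.3)
E
```

```text
clock: 6.0
position: [0.5648, 0.2503, 0.2234]
ee_rot: [-0.001, 0.719, 0.695, -0.002]
contact_force: [-1.1, 0.4, -0.4]
width: 0.0856
gripper_force: 0.0
[276.0760314  330.10444464] [(array([275.6, 326.3]), array([265, 318,  22,  18, 313], dtype=int32))]
[281.99073675 238.25374824] [(array([281.7, 235.9]), array([273, 229,  18,  15, 208], dtype=int32))]
(array([0.56476505, 0.22568131, 0.1151689 ]), np.float64(7.957199337979735e-05)) [0.56480761 0.22777291 0.118     ] [0.5648387 0.2268765 0.118    ]
[297.9849673  300.00193359] []
[0.565 0.225 0.118]
now [0.565  0.2511 0.2234] yaw 88.1 roll needed 0.119 tool shift mm [-304.7 -104.9    4. ] tilt [-0.004 -0.001 -1.   ]
```

```bash
python3 -m crank '{"translation":[[-44,-15,0],[-44,-15,0],[-44,-15,0],[-44,-15,0],[-44,-15,0],[-44,-15,0],[-40,-15,0],[0,0,0]],"roll":[0,0,0,0,0,0,0,0.119],"fingers":[1,1,1,1,1,1,1,1]}'
python3 -m crank '{"translation":[[0,0,0],[0,0,0],[0,0,0]],"roll":[0,0,0],"fingers":[1,1,1]}'
python3 - <<'E'
from h import *
go([.45,-.083,.2],81.3)
c=camera_info('wrist'); im=get_image('wrist'); np.save('p1.npy',c,allow_pickle=True); cv2.imwrite('pics/p1.png',im)
E
python3 -m crank '{"translation":[[10,20,40],[0,0,0],[0,0,0],[0,0,0]],"roll":[0,0,0,0],"fingers":[1,1,1,1]}'
python3 - <<'E'
from h import *
go([.45,-.083,.2],81.3)
c=camera_info('wrist'); im=get_image('wrist'); np.save('p2.npy',c,allow_pickle=True); cv2.imwrite('pics/p2.png',im)
c1=np.load('p1.npy',allow_pickle=True).item();o=[]
for i,k in((cv2.imread('pics/p1.png'),c1),(im,c)):
    p=proj(k,[[.45,-.075,.09]])[0]; x,y=int(p[0])-70,min(int(p[1])-70,280); print(p,x,y); o.append(cv2.resize(i[y:y+140,x:x+140],(400,400),interpolation=cv2.INTER_CUBIC))
cv2.imwrite('pics/c5.png',np.hstack(o))
E
```

```text
clock: 6.9
position: [0.4487, -0.0527, 0.2244]
ee_rot: [-0.0, 0.761, 0.649, -0.002]
contact_force: [-0.5, 0.9, -0.0]
width: 0.0855
gripper_force: 0.0
clock: 7.2
position: [0.4512, -0.0482, 0.225]
ee_rot: [-0.0, 0.758, 0.653, -0.0]
contact_force: [0.3, 0.2, 0.3]
width: 0.0853
gripper_force: 0.0
now [ 0.4512 -0.0482  0.225 ] yaw 81.47 roll needed 0.003 tool shift mm [-34.6   4.   25. ] tilt [-0.001  0.001 -1.   ]
clock: 7.65
position: [0.4725, -0.042, 0.1862]
ee_rot: [0.0, 0.758, 0.652, 0.0]
contact_force: [0.7, -0.1, -0.0]
width: 0.0855
gripper_force: 0.0
now [ 0.4725 -0.042   0.1862] yaw 81.37 roll needed 0.001 tool shift mm [-43.9 -16.1 -13.8] tilt [ 0.001 -0.    -1.   ]
[283.42293796 225.48021639] 213 155
[255.68827503 257.0871616 ] 185 187
```

View pics/c5.png

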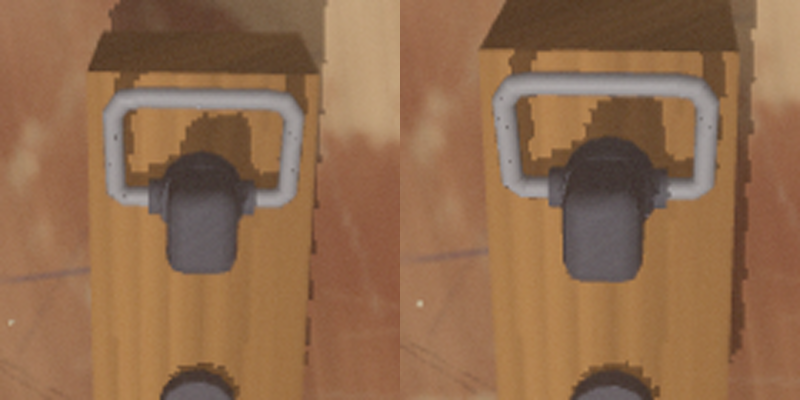

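```bash
python3 - <<'E'
from h import *
c1,c2=[np.load(f'p{i}.npy',allow_pickle=True).item() for i in(1,2)]
k=140/400
A=lambda u,v:(213+u*k,155+v*k); B=lambda u,v:(185+(u-400)*k,187+v*k)
P={}
for n,a,b in[('earL',(155,196),(556,187)),('earR',(248,194),(661,187)),('barL',(118,97),(510,82)),('barR',(288,102),(704,87)),('topnearL',(170,270),(566,279)),('topnearR',(235,270),(640,279))]:
    P[n],e=tri(ray(c1,A(*a)),ray(c2,B(*b))); print(n,P[n].round(4),round(e,4))
m=(P['earL']+P['earR'])/2;print('pin',m,onz(c1,A(201.5,195),.067),onz(c2,B(608.5,187),.067))
for a,b in(('earL','earR'),('barL','barR')): d=P[b]-P[a]; print(np.degrees(np.arctan2(d[1],d[0])),np.linalg.norm(d))
d=(P['barL']+P['barR'])/2-m; print('loop dir',d,np.degrees(np.arctan2(d[1],d[0])))
E
```

```text
earL [ 0.4354 -0.0792  0.0692] 0.0001
earR [ 0.4636 -0.0821  0.0715] 0.0005
barL [ 0.4304 -0.0452  0.0761] 0.0002
barR [ 0.4789 -0.0553  0.0718] 0.0007
topnearL [ 0.439  -0.09    0.1005] 0.0001
topnearR [ 0.4569 -0.0932  0.0994] 0.0002
pin [ 0.4494653  -0.08061479  0.07035219] [ 0.44930529 -0.08182429  0.067     ] [ 0.44915606 -0.08222876  0.067     ]
-5.830563531229282 0.028417796987688572
-11.811665671820126 0.0497353521503382
loop dir [0.00519833 0.03039219 0.00359212] 80.29395718914984
```

Measured: the hinge ears give the pin axis at (0.4495,-0.0818), yaw about 81°, grip top z≈0.100, so collar underside at about 0.061. I'll grasp with the tips above the loop wire.

```bash
python3 -m crank '{"translation":[[-20,-9,0],[-20,-9,10],[0,0,0],[0,0,0]],"roll":[0.005,0,0,0],"fingers":[1,1,1,1]}' 60
python3 -c "
from h import *
go([.449,-.0830,.075],81)"
```

```text
clock: 8.1
position: [0.4487, -0.0791, 0.1764]
ee_rot: [0.001, 0.761, 0.649, 0.001]
contact_force: [0.6, -0.5, -0.4]
width: 0.0854
gripper_force: 0.0
now [ 0.4487 -0.0791  0.1764] yaw 80.93 roll needed -0.001 tool shift mm [ -3.8   0.8 101.4] tilt [ 0.002  0.    -1.   ]
```

```bash
python3 -m crank '{"translation":[[-4,1,35],[0,0,35],[0,0,31],[0,0,0],[0,0,0],[0,0,0]],"roll":[0,0,0,0,0,0],"fingers":[1,1,1,1,1,1]}' 60
python3 -c "
from h import *
go([.449,-.0830,.075],81)"
```

```text
clock: 8.7
position: [0.4506, -0.0833, 0.0762]
ee_rot: [0.002, 0.76, 0.65, 0.001]
contact_force: [0.1, 0.6, -0.3]
width: 0.0855
gripper_force: 0.0
now [ 0.4506 -0.0833  0.0762] yaw 81.03 roll needed 0.001 tool shift mm [ 0.1 -1.7  1.2] tilt [ 0.004 -0.001 -1.   ]
```

```bash
python3 -m crank '{"translation":[[0,-1,0],[0,0,0],[0,0,0],[0,0,0],[0,0,0],[0,0,0],[0,0,0]],"roll":[0,0,0,0,0,0,0],"fingers":[0,0,0,0,0,0,0]}' 60
python3 -c "
from h import *
s=manip.get_state();print(s['width'],s['gripper_force'],s['contact_force'],s['clock']); go([.449,-.0830,.075],81)"
```

```text
clock: 9.4
position: [0.448, -0.083, 0.0748]
ee_rot: [0.0, 0.76, 0.649, 0.0]
contact_force: [-1.2, -0.3, 5.3]
width: 0.0191
gripper_force: 58.8
0.019052207307546292 58.81179928779602 [-1.24236139 -0.30233043  5.27847977] 9.4
now [ 0.448  -0.083   0.0748] yaw 81.0 roll needed 0.0 tool shift mm [ 0.2  0.9 -0.2] tilt [ 0.001 -0.    -1.   ]
```

```bash
python3 -m crank '{"translation":[[0,0,-10],[0,0,-20],[0,0,-25],[0,0,-30],[0,0,-30],[0,0,-30],[0,0,-30],[0,0,0]],"roll":[0,0,0,0,0,0,0,0],"fingers":[0,0,0,0,0,0,0,0]}' 60
python3 - <<'E'
from h import *
s=manip.get_state();print(s['width'],s['gripper_force'],s['contact_force'])
go([.5645,.2243,.25],88.2)
cv2.imwrite('pics/w6.png',get_image('wrist'))
im=get_image('side'); c=camera_info('side'); p=proj(c,[s['position']])[0]; print(p)
x,y=int(p[0])-50,int(p[1])-60; cv2.imwrite('pics/c6.png',np.hstack([cv2.resize(im[y:y+120,x:x+100],(400,480)),cv2.resize(cv2.imread('pics/w6.png')[180:420,180:380],(400,480))]))
E
```

```text
clock: 10.2
position: [0.4498, -0.0836, 0.2535]
ee_rot: [0.003, 0.76, 0.65, 0.002]
contact_force: [0.9, -0.0, -1.1]
width: 0.0188
gripper_force: 59.9
0.0188013706056418 59.88804280757904 [ 0.94324884 -0.04470754 -1.14241689]
now [ 0.4498 -0.0836  0.2535] yaw 81.01 roll needed -0.125 tool shift mm [322.1  65.1   3.6] tilt [ 0.008 -0.003 -1.   ]
[245.05609998 153.97095079]
```

View pics/c6.png

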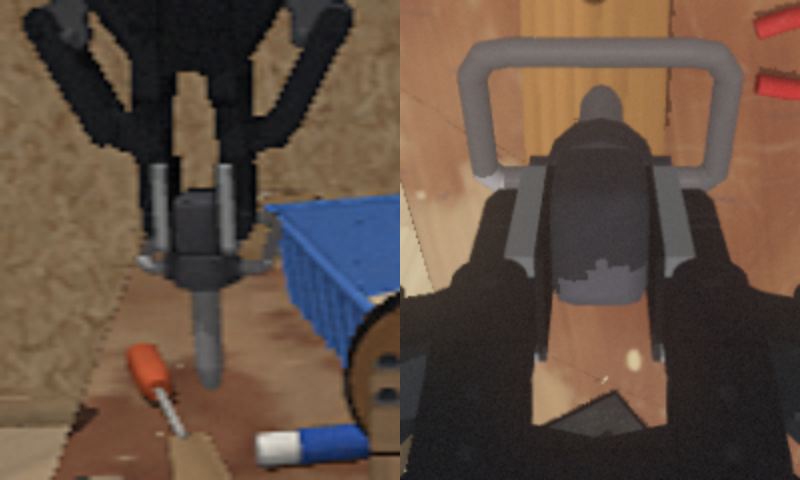

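The pin hangs upright between the pads with the loop open and forward. Its tip is at about (280,225) in the wrist image. I'll measure the tip's offset in the tool frame.

```bash
python3 - <<'E'
from h import *
s=manip.get_state(); q=s['ee_rot']; M=R.from_quat([q[1],q[2],q[3],q[0]]).as_matrix(); c=camera_info('wrist')
k=200/400
for n,uv,dz in[('tip',(280,180+88*k),-.060),('earmid',(280,180+183*k),-.007),('gripL',(180+152*k,180+240*k),.02),('gripR',(180+246*k,180+240*k),.02)]:
    p=onz(c,uv,s['position'][2]+dz); print(n,uv,(1e3*M.T@(p-s['position'])).round(1))
cd=camera_info('side'); p=proj(cd,[s['position']])[0]; x,y=int(p[0])-50,int(p[1])-60
# side ray to tip vs wrist ray to tip
P,e=tri(ray(cd,(x+210/4,y+380/4)),ray(c,(280,224))); print('tip tri',(1e3*M.T@(P-s['position'])).round(1),e)
go([.5645,.2253,.25],88.2)
E
```

```text
tip (280, 224.0) [ 3.3  0.  60. ]
earmid (280, 271.5) [ 0.5 -0.1  7. ]
gripL (256.0, 300.0) [  2.7  -9.3 -20. ]
gripR (303.0, 300.0) [  2.7   8.8 -20. ]
tip tri [ 2.5 -0.3 61.9] 0.0007059997883229442
now [ 0.4474 -0.0828  0.2495] yaw 81.01 roll needed -0.126 tool shift mm [322.6  67.5  -0.5] tilt [ 0.  0. -1.]
```

```bash
python3 -m crank '{"translation":[[40,9,0],[47,10,0],[47,10,0],[47,10,0],[47,10,0],[47,10,0],[47,9,0],[0,0,0]],"roll":[0,0,0,0,0,0,0,-0.126],"fingers":[0,0,0,0,0,0,0,0]}' 60
python3 -m crank '{"translation":[[0,0,0],[0,0,0],[0,0,0]],"roll":[0,0,0],"fingers":[0,0,0]}'
python3 -c "
from h import *
go([.5648,.2255,.19],88.2)"
```

```text
clock: 11.1
position: [0.5656, 0.23, 0.246]
ee_rot: [-0.002, 0.715, 0.699, -0.0]
contact_force: [-0.8, 0.1, -1.2]
width: 0.0187
gripper_force: 59.8
clock: 11.4
position: [0.5646, 0.2234, 0.2487]
ee_rot: [-0.0, 0.719, 0.695, -0.001]
contact_force: [0.4, 1.0, -1.7]
width: 0.0189
gripper_force: 59.8
now [0.5646 0.2234 0.2487] yaw 88.06 roll needed -0.002 tool shift mm [ 2.2  0.2 58.7] tilt [-0.002 -0.001 -1.   ]
```

```bash
python3 -m crank '{"translation":[[2,0,20],[0,0,20],[0,0,16],[0,0,0],[0,0,0],[0,0,0]],"roll":[0,0,0,0,0,0],"fingers":[0,0,0,0,0,0]}'
python3 - <<'E'
from h import *
go([.5648,.2255,.185],88.2)
w=get_image('wrist'); s=get_image('scene'); cv2.imwrite('pics/w7.png',w); cv2.imwrite('pics/s7.png',s)
c=camera_info('scene'); p=proj(c,[[.565,.226,.125]])[0]; print(p); x,y=int(p[0])-40,int(p[1])-50
cw=camera_info('wrist'); print('hole in wrist',proj(cw,[[.5648,.2265,.118]]), 'hole scene',proj(c,[[.5648,.2265,.118]])[0]-[x,y])
cv2.imwrite('pics/c7.png',np.hstack([cv2.resize(w[190:330,210:350],(400,400),interpolation=cv2.INTER_CUBIC),cv2.resize(s[y:y+80,x:x+80],(400,400),interpolation=cv2.INTER_CUBIC)]))
E
```

```text
clock: 12.0
position: [0.5661, 0.2262, 0.1947]
ee_rot: [0.001, 0.718, 0.696, 0.001]
contact_force: [0.3, 0.4, -0.9]
width: 0.019
gripper_force: 59.8
now [0.5661 0.2262 0.1947] yaw 88.16 roll needed -0.001 tool shift mm [-0.7 -1.3  9.7] tilt [ 0.002  0.001 -1.   ]
[298.34069935 299.27562729]
hole in wrist [[277.83062515 219.54964962]] hole scene [40.33684172 51.62680719]
```

View pics/c7.png

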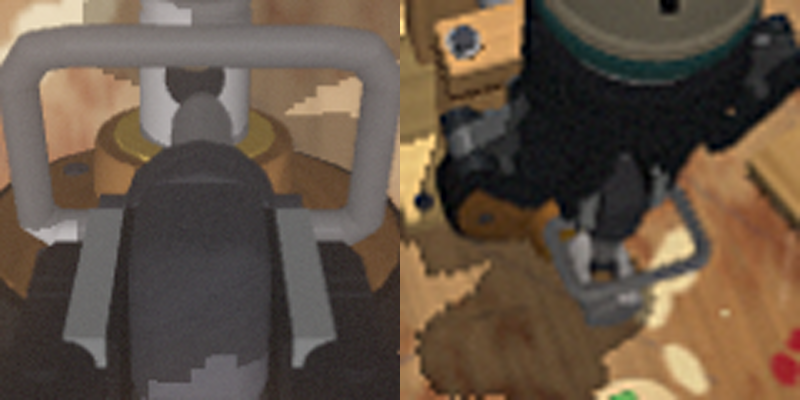

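The wrist crop shows the pin tip (204,115) about 1.5 mm right of the hole (195,84), which matches the pose reading. I'll correct that and descend a little at a time.

```bash
python3 -m crank '{"translation":[[-0.5,-1.3,6],[0,0,6],[0,0,6],[0,0,6],[0,0,6],[0,0,0],[0,0,0]],"roll":[0,0,0,0,0,0,0],"fingers":[0,0,0,0,0,0,0]}'
python3 -c "
from h import *
s=manip.get_state();print(s['contact_force'],s['moment'])
go([.5648,.2255,.132],88.2)"
```

```text
clock: 12.8
position: [0.564, 0.226, 0.1632]
ee_rot: [-0.0, 0.718, 0.696, -0.0]
contact_force: [-0.3, 0.6, -1.0]
width: 0.0192
gripper_force: 59.8
[-0.28155512  0.5796293  -0.99315624] [-0.00299662 -0.00582253  0.02643866]
now [0.564  0.226  0.1632] yaw 88.22 roll needed 0.0 tool shift mm [-0.4  0.9 31.2] tilt [-0. -0. -1.]
```

It's going in without force. Continuing.

```bash
python3 -m crank '{"translation":[[0,0,6],[0,0,6],[0,0,6],[0,0,6],[0,0,4],[0,0,2],[0,0,0],[0,0,0]],"roll":[0,0,0,0,0,0,0,0],"fingers":[0,0,0,0,0,0,0,0]}'
python3 -c "
from h import *
s=manip.get_state();print(s['contact_force'],s['moment'])
go([.5648,.2255,.132],88.2)"
```

```text
clock: 13.6
position: [0.564, 0.226, 0.1335]
ee_rot: [-0.0, 0.718, 0.696, 0.0]
contact_force: [-0.1, 0.4, -1.2]
width: 0.019
gripper_force: 59.9
[-0.11758023  0.39374509 -1.19569401] [ 0.02525241 -0.05439376 -0.00538981]
now [0.564  0.226  0.1335] yaw 88.22 roll needed 0.0 tool shift mm [-0.5  0.8  1.5] tilt [-0.  0. -1.]
```

```bash
python3 -m crank '{"translation":[[0,0,2],[0,0,1],[0,0,1],[0,0,0],[0,0,0]],"roll":[0,0,0,0,0],"fingers":[0,0,0,0,0]}'
```

```text
clock: 14.1
position: [0.5643, 0.2262, 0.1325]
ee_rot: [0.001, 0.718, 0.696, 0.001]
contact_force: [-3.6, -1.1, 12.8]
width: 0.0192
gripper_force: 61.9
```

Seated (13 N upward at the expected height). Release and back off.

```bash
python3 -m crank '{"translation":[[0,0,-2],[0,0,0],[0,0,0],[0,0,0],[0,0,-30],[0,0,-30],[35,0,0],[0,0,0]],"roll":[0,0,0,0,0,0,0,0],"fingers":[0.4,0.6,0.6,0.6,0.6,0.6,0.6,0.6]}'
python3 - <<'E'
from h import *
go([.5656,.2256+.033,.14],88.2)
w=get_image('wrist'); s=get_image('scene'); cv2.imwrite('pics/w8.png',w)
c=camera_info('scene'); p=proj(c,[[.565,.226,.125]])[0]; x,y=int(p[0])-40,int(p[1])-40
cw=camera_info('wrist'); p=proj(cw,[[.5648,.2265,.125]])[0]; u,v=int(p[0])-80,min(int(p[1])-90,260); print(p,u,v)
print('expected bar', proj(cw,[[.5648+.03*.0348,.2265+.0348,.125+.0127]]))
cv2.imwrite('pics/c8.png',np.hstack([cv2.resize(w[v:v+160,u:u+160],(400,400),interpolation=cv2.INTER_CUBIC),cv2.resize(s[y:y+80,x:x+80],(400,400),interpolation=cv2.INTER_CUBIC)]))
E
```

```text
clock: 14.9
position: [0.5658, 0.2642, 0.1924]
ee_rot: [-0.0, 0.717, 0.697, 0.002]
contact_force: [0.1, -0.7, 0.1]
width: 0.0514
gripper_force: 0.0
now [0.5658 0.2642 0.1924] yaw 88.33 roll needed 0.002 tool shift mm [-5.8 -0.2 52.4] tilt [ 0.002  0.004 -1.   ]
[281.8600334 276.3608501] 201 186
expected bar [[282.14101684 233.57755772]]
```

View pics/c8.png

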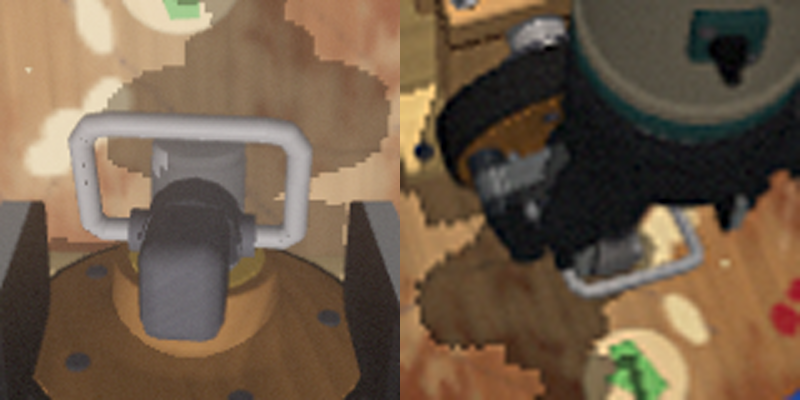

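The pin is seated with its loop open and its bar where expected (crop (190,125)). Now I'll press the loop's side wires down with the fingers astride the axle.

```bash
python3 -m crank '{"translation":[[-7,-1.5,20],[0,0,20],[0,0,12],[0,0,12],[0,0,12],[0,0,8],[0,0,6],[0,0,0]],"roll":[0,0,0,0,0,0,0,0],"fingers":[0.5,0.5,0.5,0.5,0.5,0.5,0.5,0.5]}'
python3 -m crank '{"translation":[[0,0,0]],"roll":[0],"fingers":[0.5]}'
python3 - <<'E'
from h import *
go([.564,.2258+.023,.092],88.2)
E
```

```text
clock: 15.8
position: [0.5633, 0.2542, 0.1007]
ee_rot: [-0.0, 0.718, 0.696, -0.0]
contact_force: [0.6, 0.6, 0.1]
width: 0.0425
gripper_force: 0.3
clock: 15.9
position: [0.5635, 0.2541, 0.1015]
ee_rot: [0.0, 0.718, 0.696, 0.0]
contact_force: [-0.1, 0.7, -0.7]
width: 0.043
gripper_force: 0.1
now [0.5635 0.2541 0.1015] yaw 88.23 roll needed 0.001 tool shift mm [-5.3  0.6  9.5] tilt [ 0.  0. -1.]
```

```bash
python3 -m crank '{"translation":[[0,0,4],[0,0,4],[0,0,2],[0,0,0],[0,0,0]],"roll":[0,0,0,0,0],"fingers":[0.5,0.5,0.5,0.5,0.5]}'
python3 -m crank '{"translation":[[-2,0,0],[-2,0,0],[0,0,0],[0,0,0]],"roll":[0,0,0,0],"fingers":[0.5,0.5,0.5,0.5]}'
python3 - <<'E'
from h import *
w=get_image('wrist'); cv2.imwrite('pics/c9.png',cv2.resize(w[200:420,150:410],None,fx=2.5,fy=2.5))
c=camera_info('wrist')
for q in(1,1.3,1.45,1.66):
    e=.35-q; print(q,(proj(c,[[.565,.2262+.037*np.cos(e),.125+.037*np.sin(e)]])[0]-[150,200])*2.5)
E
```

```text
clock: 16.4
position: [0.5631, 0.2537, 0.0911]
ee_rot: [-0.0, 0.718, 0.696, -0.001]
contact_force: [0.2, 0.6, -0.2]
width: 0.0426
gripper_force: 0.0
clock: 16.8
position: [0.5632, 0.2498, 0.0915]
ee_rot: [0.0, 0.718, 0.696, -0.0]
contact_force: [-0.1, -0.1, -0.4]
width: 0.0427
gripper_force: 0.0
1 [335.29611628 203.47834654]
1.3 [335.98601315 221.2935123 ]
1.45 [336.48085257 236.05327635]
1.66 [337.30582641 262.05183164]
```

View pics/c9.png

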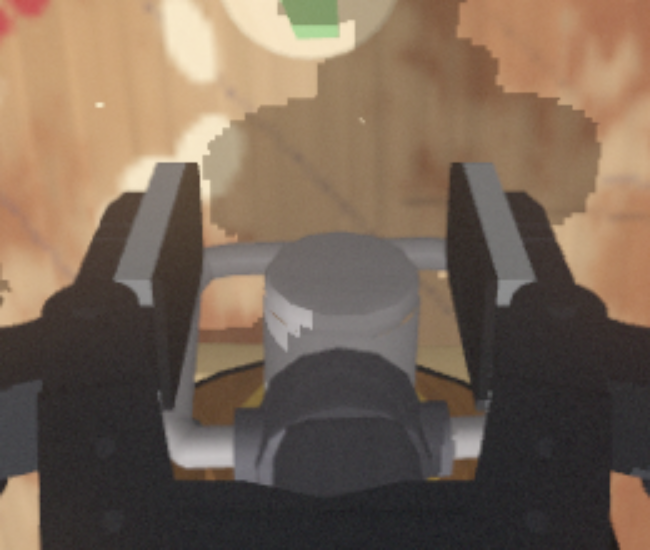

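The bar is visible beneath the axle's end face at about (235,260) and (432,252). The left wire lies just inside the left finger, so the fingers sit about 2–3 mm off to -x. I'll back off, recentre, narrow slightly and push in again, reading the force.

```bash
python3 -m crank '{"translation":[[10,0,0],[10,0,0],[0,2.5,0],[0,0,0],[0,0,0]],"roll":[0,0,0,0,0],"fingers":[0.5,0.5,0.42,0.42,0.42]}'
python3 -m crank '{"translation":[[-6,0,0],[-6,0,0],[0,0,0],[0,0,0]],"roll":[0,0,0,0],"fingers":[0.42,0.42,0.42,0.42]}'
python3 -m crank '{"translation":[[-4,0,0],[0,0,0],[0,0,0]],"roll":[0,0,0],"fingers":[0.42,0.42,0.42]}'
python3 -m crank '{"translation":[[-4,0,0],[0,0,0],[0,0,0]],"roll":[0,0,0],"fingers":[0.42,0.42,0.42]}'
```

```text
clock: 17.35
position: [0.5664, 0.27, 0.0913]
ee_rot: [0.0, 0.718, 0.696, -0.0]
contact_force: [-0.3, 0.3, -0.2]
width: 0.0355
gripper_force: 0.0
clock: 17.75
position: [0.566, 0.2574, 0.0915]
ee_rot: [-0.0, 0.718, 0.696, 0.0]
contact_force: [-0.4, -0.2, -1.1]
width: 0.0359
gripper_force: 0.0
clock: 18.05
position: [0.5659, 0.2539, 0.0915]
ee_rot: [-0.0, 0.718, 0.696, 0.0]
contact_force: [0.8, -0.7, -0.2]
width: 0.0356
gripper_force: 0.0
clock: 18.35
position: [0.5658, 0.2499, 0.0914]
ee_rot: [-0.0, 0.718, 0.696, 0.0]
contact_force: [0.8, -0.7, 0.3]
width: 0.0357
gripper_force: 0.0
```

```bash
python3 -m crank '{"translation":[[-2,0,0],[0,0,0]],"roll":[0,0],"fingers":[0.42,0.42]}'
python3 -m crank '{"translation":[[-2,0,0],[0,0,0]],"roll":[0,0],"fingers":[0.42,0.42]}'
python3 -m crank '{"translation":[[-2,0,0],[0,0,0]],"roll":[0,0],"fingers":[0.42,0.42]}'
```

```text
clock: 18.55
position: [0.5658, 0.248, 0.0915]
ee_rot: [-0.0, 0.718, 0.696, 0.0]
contact_force: [0.4, 0.6, -0.4]
width: 0.0357
gripper_force: 0.3
clock: 18.75
position: [0.5662, 0.2468, 0.0918]
ee_rot: [-0.0, 0.718, 0.696, 0.001]
contact_force: [0.9, 3.2, 0.1]
width: 0.0355
gripper_force: 1.8
clock: 18.95
position: [0.5669, 0.2453, 0.0922]
ee_rot: [0.0, 0.718, 0.696, 0.002]
contact_force: [2.0, 5.0, 1.3]
width: 0.0359
gripper_force: 3.1
```

Contact at edge ≈10 mm from the pin axis, which is where a shut loop's wire should be (an unsnapped one would be near 18 mm). I'll back away and measure the bar numerically from two views.

```bash
python3 -m crank '{"translation":[[4,0,0],[15,0,0],[20,0,-10],[10,0,-20],[0,0,0],[0,0,0],[0,0,0]],"roll":[0,0,0,0,0,0,0],"fingers":[0.42,0.42,0.42,1,1,1,1]}'
cat > bar.py <<'E'
from h import *
def look(f):
    c=camera_info('wrist'); im=get_image('wrist'); cv2.imwrite(f,im); out=[]
    hsv=cv2.cvtColor(im,cv2.COLOR_BGR2HSV); 
    for dx in(-.018,.018):
        a=proj(c,[[.565+dx,.2362,.089]])[0]; b=proj(c,[[.565+dx,.250,.089]])[0]
        col=int(round(a[0])); S=hsv[:,col-1:col+2,1].mean(1)
        r=np.arange(int(a[1])-40,min(420,int(a[1])+30)); ok=r[S[r]<60]
        print(f,'dx',dx,'pred shut px',a.round(0),'(q~1.4 row',round(proj(c,[[.565+dx,.2262+.0184,.093]])[0][1]),') grey rows',ok.tolist()); out.append((c,col,ok))
    return out
E
python3 -c "
from bar import *
print(manip.get_state()['position'],manip.get_state()['contact_force']); look('pics/b1.png')"
python3 -m crank '{"translation":[[0,0,-40],[0,0,-20],[0,0,0],[0,0,0],[0,0,0]],"roll":[0,0,0,0,0],"fingers":[1,1,1,1,1]}'
python3 -c "
from bar import *
look('pics/b2.png')"
```

```text
clock: 19.65
position: [0.5661, 0.2922, 0.1202]
ee_rot: [-0.0, 0.718, 0.696, -0.001]
contact_force: [1.0, 0.0, 0.2]
width: 0.0853
gripper_force: 0.0
[0.56606583 0.29218446 0.12019232] [0.99611647 0.03521476 0.22001285]
pics/b1.png dx -0.018 pred shut px [250. 339.] (q~1.4 row 332 ) grey rows [333, 334, 335, 336, 337, 338, 339, 340, 341, 342, 343]
pics/b1.png dx 0.018 pred shut px [313. 338.] (q~1.4 row 330 ) grey rows [336, 337, 338, 339, 340, 341, 342, 343, 344, 345]
clock: 20.2
position: [0.566, 0.2922, 0.1795]
ee_rot: [-0.001, 0.718, 0.696, -0.002]
contact_force: [-0.7, 0.1, -0.1]
width: 0.0857
gripper_force: 0.0
pics/b2.png dx -0.018 pred shut px [256. 286.] (q~1.4 row 279 ) grey rows [281, 282, 283, 284, 285, 286, 287, 288]
pics/b2.png dx 0.018 pred shut px [306. 285.] (q~1.4 row 277 ) grey rows [283, 284, 285, 286, 287, 288, 289, 290, 291]
```

The bar's centre rows (339 and 285.5) match the shut prediction (338.5 and 285.5) and not the unsnapped one (331 and 278). Nothing is touching the robot, so I'm handing in.

```bash
python3 -c "
from rig import manip
print(manip.sign_off())"
```

```text
the job is handed in; nothing more can be done
None
```

I handed the job in at about 20 s: the wheel is home, the hitch pin is seated with its loop shut under the axle by measurement, and the plain pin wasn't touched; no verdict came back, and I viewed 12 pictures, two over the limit of 10.

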